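Touch up a weatherboard: clamp, clear, dip the brush and dab the bare patch

ROBOT

A 6-joint arm with a two-finger parallel gripper is mounted at the origin on the work surface. World frame = base frame: x ahead of the robot, y to its left, z up, the work surface at z = 0. Lengths are in mm, angles in rad, forces in N, time in s.
With the tool pointing down it reaches from about 350 to 775 mm from the base axis. Payload 7.3 kg.
Tool frame: the origin (TCP) lies midway between the tips of the shut fingers; the grasp point (between the pads) lies 19 mm behind it; z points along the fingers, y is the line along which they close (so a half turn about z gives the same grasp; the last joint's range is limited). The gripper opens to 92 mm and grips with 3 to 60 N. Pads are 19 mm wide; open, the fingers measure 130 mm over their backs; the gripper's body (75 mm by 190 mm) begins 47 mm behind the grasp point.
Start: joints at [0.992, 0.342, 1.524, -0, 1.275, -0.146], TCP at [220.181, 476.619, 226.741] pointing down, gripper open.
Joint ranges: [-2.53, 2.53], [-0.77, 2.02], [0.04, 2.7], [-1, 4.14], [0.28, 2.66], [-3.11, 3.11]. Speed limits (rad/s): [2.57, 2.57, 3.14, 3.14, 3.14, 3.14].

INTERFACE

Orientations are given as [roll, pitch, yaw] about the fixed x, y, z axes, in that order (R = Rz(yaw) Ry(pitch) Rx(roll)).
In Python, from plant import bot gives the robot as it stands.
- The arm moves only by the tool servo_tool, never from a script. Its argument "deltas" is a list of rows, each a list of 2 entries, a list of its own where there are three numbers: the shift along the tool's x, y, z in m, then the turn, a rotation vector about the tool's x, y, z in degrees. A call has 1 to 20 rows; each row shifts and turns the commanded pose from where the row before left it, along the tool's axes as they then stand; what a row does not reach is not made up. A row lasts 1/8 s, in which the tool goes at most 62.5 mm and 10.7 degrees, less where a joint would pass 70% of its speed; a pose out of reach is approached as far as the arm can. A call with a gripper value outside its range is refused whole. "fingers" is the opening, from 0 (shut) to 1 (fully open), set as the call begins (left out, the last holds). The fingers move at their own pace and stop on an object; the grip force is fixed at half the most. Time passes only in rows, so rows that do not move let the fingers close. It gives the time, the measured TCP pose, the force, the opening and the grip force at its end, in the units of the state.
- bot.get_obs(): the state, without advancing time (a new reading comes with each control period).
- bot.capture(name): name is "side" or "top" or "wrist"; returns the picture (480x640x3 uint8, red, green, blue); there is no depth.
- bot.camera_model(name): a dict with "mtx" (3x3 intrinsics, pixels), "xyz" and "rotation" of the camera in the world. Camera axes: x right, y down, z forward; pixel columns grow to the right and rows downward; lengths in mm; the calibration is good to about 2 mm. The wrist camera is an equidistant fisheye: a pixel r from the principal point sees the ray r / f radians off the axis. A picture is of the moment at which its call begins: read the wrist's pose just before it. camera_model takes no time and is no camera call; for the wrist camera it gives the pose at the moment of the call.
- bot.close_job(): hands the job in; it is judged then, once.
The state is a dict: "time": time; "joint_positions": joint angles; "dq": joint speeds; "tau": joint torques, N m; "tool_pos": TCP position; "tcp_rot": TCP orientation; "contact_force": force on the tool from outside, world axes, zero at the start; "moment": the same for the moment, N m; "grip_width": finger opening in mm; "finger_force": force on a finger pad.
Only numpy, scipy, OpenCV 4.12 (cv2) and the standard library are available. Lean on these libraries where they do the work, as an engineer would, in place of code of your own. Each camera call takes 0.05 s, during which the arm holds its last target. There are 200 camera calls.

TASK

Get this piece of weatherboard ready and touch up its bare patch: press the hold-down clamp's handle until it snaps down and stays, and clear every wood offcut off the board into the bin. Only when that is done, pick up the paint brush, dip its bristles well down into the cup (about 2 cm below the rim), then touch the bristles on the bare patch of the board. Finally lay the brush flat in the middle of its tray again; leave the cup standing and do not disturb the torch or the wrench.

Things in the scene. Friction and masses are not known exactly. Their poses are not given: they have to be found in the camera images.
- patch (a point): centre of the round bare-wood patch, 44 mm across, flush in the grey-painted top of the board; axes as the board's
- board: grey-painted length of weatherboard, 180 mm (x) x 340 mm (y) x 18 mm, fixed flat on two cleats so that its top is 30 mm above the bench; origin on the bench under its centre, z up. The clamp stands on its -y end, hinge at (50, -135) mm, arm along -x. A wooden stop strip 12 mm high crosses it at y = -90 mm; the offcuts lie on the +y side of it
- clamp (a joint): angle of the sprung over-centre hold-down clamp arm, rad: 0 = raised (slanting up, as found), 0.5 = fully down, arm level, foot on the board. Pressed past about 0.36 it snaps down and stays; let go before that it springs back up. Takes about 8 N at the handle pad
- clamp_pad (a point): middle of the top of the clamp's black handle pad (52 x 36 mm, 18 mm thick), 122 mm from the hinge; about 142 mm above the bench when raised, 84 mm when down; the pad is on the robot's side of the hinge and moves in an arc; x runs along the arm towards the hinge, z is square to its top
- bin: open grey metal bin, fixed, 170 x 170 mm, 80 mm high, walls and floor 4 mm; origin under its centre on the bench
- tray: shallow open aluminium tray, fixed, 120 mm (x) x 220 mm (y), 16 mm high, walls and floor 4 mm; origin under its centre on the bench; the brush lies in it
- brush: flat paint brush lying along its own x axis, 170 mm long: wooden handle 105 mm long, 20 mm wide (y), 14 mm thick (z) from x = -85 to 20 mm, steel ferrule 28 mm wide to x = 50, stiff bristles 27 mm wide, 10 mm thick to x = 85 mm; origin in the middle of its length on the underside; about 60 g, balanced near its origin
- brush_grip (a point): middle of the brush, on the wooden handle (20 mm wide), 7 mm above the underside; a good place to grip; same axes as the brush
- brush_tip (a point): end of the bristles, 85 mm from the brush's origin along its x, 7 mm above the underside; same axes as the brush
- cup: low open plastic cup standing on the bench, 90 mm across the rim, 72 mm at the foot, 60 mm high, wall 3 mm, floor 4 mm; loose; origin under its centre, z up
- cup_rim (a point): centre of the cup's mouth, 60 mm above its underside
- torch: black plastic torch standing on its head, 135 mm high, 48 mm across; bystander; origin under its centre
- wrench: steel wrench, 180 mm, lying beyond the board; bystander; origin at its middle
- offcut1: wood offcut, a block 38 x 24 x 18 mm (x, y, z); origin at the centre of its underside; may be absent
- offcut2: wood offcut, a block 30 x 26 x 20 mm (x, y, z); origin at the centre of its underside; may be absent
- offcut3: wood offcut, a flat block 46 x 22 x 14 mm (x, y, z); origin at the centre of its underside; may be absent
- offcut4: wood offcut, a round dowel end, diameter 28 mm, 18 mm tall along its z; origin at the centre of its underside; may be absent
- offcut5: wood offcut, a stepped block 34 x 20 mm (x, y) and 12 mm high, with a 10 mm higher step on its -x half; grip it across y (20 mm); origin at the centre of its underside; may be absent
- offcut6: wood offcut, a bar end 42 x 20 x 20 mm (x, y, z); origin at the centre of its underside; may be absent

How it is judged:
By the outcome, as a careful person would: the job done as asked, in the order asked, and still so for the second after the job is handed in, with the robot touching nothing.
Of offcut1, offcut2, offcut3, offcut4, offcut5, offcut6 only 4 to 6 are there at a start; the rules pass over those that are not, and their reading is None.
At some moment in a run one of offcut1, offcut2, offcut3, offcut4, offcut5, offcut6 may be knocked a few centimetres aside while the robot is not near it.
Once in a run the grip may slacken for a moment while it holds something.
It also fails if it takes over 210 s, if anything falls off the work surface, if the arm or the gripper's body presses on something with over 40 N, if the wrist force passes 120 N, or if a joint passes its speed limit or range.

## Working session

There is one attempt and no reset: what is moved stays moved. The work goes in short steps, Python scripts to look and compute and a tool call to move; the robot and the scene stay as the last step left them, time stands still between calls to the robot, and variables do not carry over. Pictures are saved under pics/ and viewed, at most 14 in all, crops included, and the job is handed in when it is done.

Besides the shell and the picture viewer there is one more tool, called after "Call:" by a JSON object that holds its "fn" and its "kwargs", one argument or row to a line. servo_tool: Moves the arm, as the interface text tells. Its arguments: {"type":"object","properties":{"deltas":{"type":"array"},"fingers":{"type":"number"}},"required":["deltas"]}

```bash
mkdir -p pics; ls; python3 - <<'E'
from plant import bot
import cv2
o=bot.get_obs();print(o)
for n in("top","side"):
    im=bot.capture(n);cv2.imwrite(f"pics/{n}0.png",im[...,::-1]);m=bot.camera_model(n);print(n,m)
E
```

```text
pics
{'time': 0.0, 'joint_positions': array([ 9.91960302e-01,  3.42713379e-01,  1.52504077e+00,  1.08816952e-05,
        1.27540811e+00, -1.45983292e-01]), 'dq': array([-0.00016472, -0.00053315, -0.00165509,  0.00085573, -0.0012418 ,
       -0.00145195]), 'tau': array([ 6.30788036e-04, -4.31246746e+01, -2.44210660e+01,  7.16690160e-02,
        5.60832547e-02, -1.24039111e-04]), 'tool_pos': array([219.95351033, 476.23876185, 226.04153382]), 'tcp_rot': array([-3.14004126e+00, -2.38617091e-04,  2.70873656e+00]), 'contact_force': array([-0.06465852, -0.16994582,  0.74251375]), 'moment': array([-0.00616784,  0.00955624,  0.00138348]), 'finger_force': 0.0, 'grip_width': 91.77435270110641}
top {'mtx': array([[582.83504284,   0.        , 319.23153027],
       [  0.        , 582.83504284, 238.86163216],
       [  0.        ,   0.        ,   1.        ]]), 'xyz': array([ 406.23696559,   25.50347887, 1584.0610975 ]), 'rotation': array([-3.01653199,  0.00571128, -1.58828655])}
side {'mtx': array([[463.69902668,   0.        , 311.07580224],
       [  0.        , 463.69902668, 237.57188945],
       [  0.        ,   0.        ,   1.        ]]), 'xyz': array([ 419.07242381, -581.31187223,  784.38736377]), 'rotation': array([-2.36837864, -0.00612155, -0.24696993])}
```

View pics/top0.png

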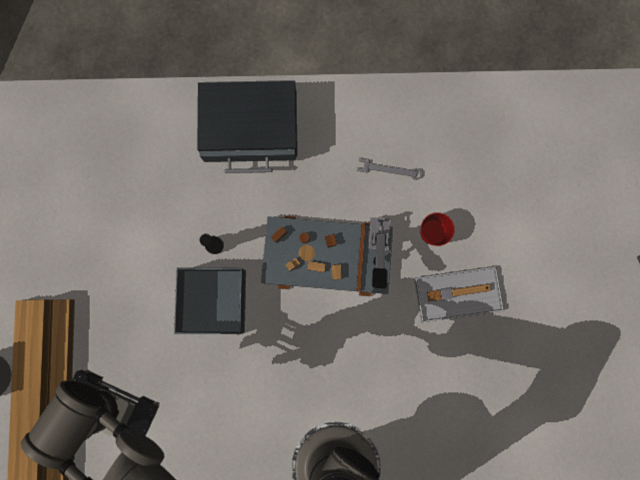

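View pics/side0.png

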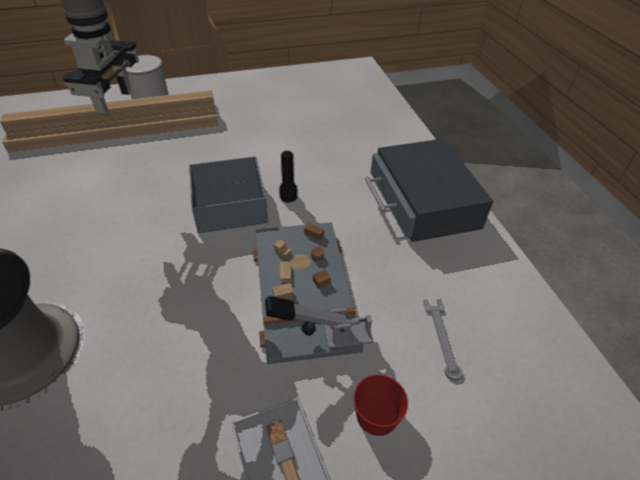

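The top view shows the board at about (315,253) with six offcuts: three dark at (281,233), (305,237), (331,240) and three light at (293,264), (316,267), (337,271). The patch is at (306,253), pad (380,279), bin (210,300), cup (437,229), tray (461,292), torch (211,243). The side view agrees.

```bash
cat > h.py <<'E'
import numpy as np,cv2
from scipy.spatial.transform import Rotation as R
from plant import bot
def cast(m,uv,z,fish=False):
    """pixels -> world points on plane z"""
    uv=np.atleast_2d(np.asarray(uv,float));K=m["mtx"]
    a=np.c_[(uv[:,0]-K[0,2])/K[0,0],(uv[:,1]-K[1,2])/K[1,1]]
    if fish:
        r=np.linalg.norm(a,axis=1)+1e-9
        d=np.c_[a*(np.sin(r)/r)[:,None],np.cos(r)]
    else: d=np.c_[a,np.ones(len(a))]
    d=R.from_euler("xyz",m["rotation"]).apply(d)
    return m["xyz"]+d*((z-m["xyz"][2])/d[:,2])[:,None]
def proj(m,P,fish=False):
    c=R.from_euler("xyz",m["rotation"]).inv().apply(np.atleast_2d(P)-m["xyz"]);K=m["mtx"]
    if fish:
        rr=np.hypot(c[:,0],c[:,1]);t=np.arctan2(rr,c[:,2]);a=c[:,:2]*(t/(rr+1e-9))[:,None]
    else: a=c[:,:2]/c[:,2:]
    return a*[K[0,0],K[1,1]]+[K[0,2],K[1,2]]
def todelta(pos,rpy):
    """world target -> shift in tool axes (mm) and rotvec (deg) from the present pose"""
    o=bot.get_obs();T=R.from_euler("xyz",o["tcp_rot"])
    return T.inv().apply(np.array(pos)-o["tool_pos"]),(T.inv()*R.from_euler("xyz",rpy)).as_rotvec(degrees=True)
E
python3 - <<'E'
from h import *
im=cv2.imread("pics/top0.png");m=bot.camera_model("top")
print("rough z30", [(n,cast(m,p,z)[0].round(0)[:2].tolist()) for n,p,z in [("patch",(306,253),30),("bin",(210,300),80),("cup",(437,229),60),("tray",(461,292),16),("pad",(380,279),142),("torchtop",(206,240),135),("d1",(281,233),48),("d2",(305,237),48),("d3",(331,240),50),("l1",(293,264),48),("l2",(316,267),48),("l3",(337,271),48),("brushL",(430,296),10),("brushR",(492,287),10)]])
c=cv2.resize(im[200:340,170:370],(800,560),interpolation=cv2.INTER_CUBIC);cv2.imwrite("pics/c1.png",c)
print(bot.camera_model("wrist"))
cv2.imwrite("pics/w0.png",bot.capture("wrist")[...,::-1])
E
```

```text
rough z30 [('patch', [564.0, 67.0]), ('bin', [442.0, 314.0]), ('cup', [619.0, -280.0]), ('tray', [453.0, -346.0]), ('pad', [485.0, -118.0]), ('torchtop', [591.0, 315.0]), ('d1', [617.0, 132.0]), ('d2', [605.0, 69.0]), ('d3', [596.0, -0.0]), ('l1', [534.0, 101.0]), ('l2', [525.0, 41.0]), ('l3', [513.0, -14.0]), ('brushL', [444.0, -264.0]), ('brushR', [465.0, -431.0])]
{'mtx': array([[371.64829954,   0.        , 323.42630454],
       [  0.        , 371.64829954, 240.31859065],
       [  0.        ,   0.        ,   1.        ]]), 'xyz': array([159.44159053, 504.3890481 , 382.80268227]), 'rotation': array([2.89008911e+00, 1.17581336e-03, 1.13860014e+00])}
```

View pics/c1.png

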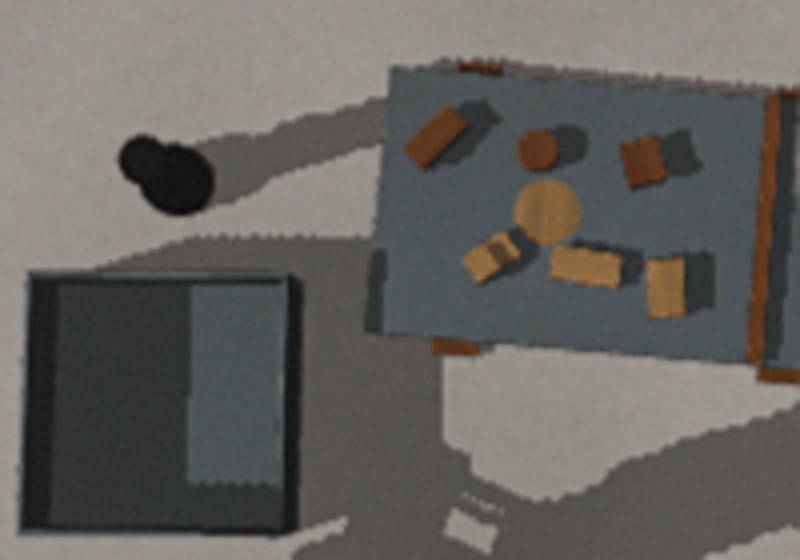

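View pics/w0.png

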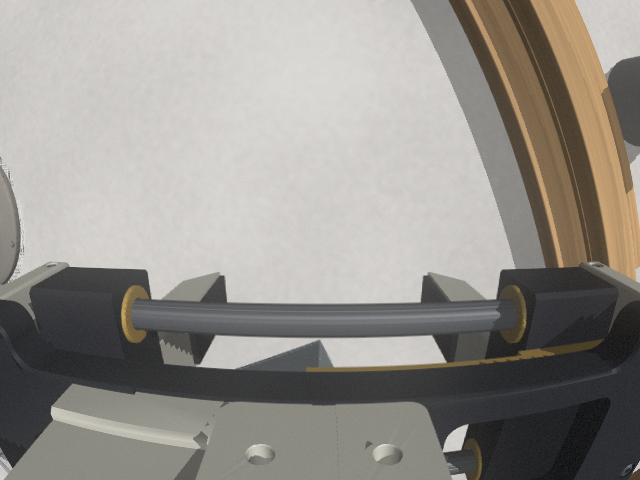

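The crop shows all six offcuts: bar (435,138), dowel (538,150), 30x26 block (642,162), stepped block (491,257), flat block (586,267) and 38x24 block (666,287). The patch is at (547,212). The wrist view shows only bare bench and the gripper.

```bash
cat >> h.py <<'E'
def wood(im):
    h=cv2.cvtColor(im,cv2.COLOR_BGR2HSV);return cv2.inRange(h,(4,85,60),(24,255,255))
def blobs(mask,amin,amax,m,z,fish=False):
    out=[]
    for c in cv2.findContours(mask,cv2.RETR_EXTERNAL,cv2.CHAIN_APPROX_NONE)[0]:
        if amin<=cv2.contourArea(c)<=amax:
            P=cast(m,c[:,0,:],z,fish)[:,:2].astype(np.float32)
            (x,y),(w,h),a=cv2.minAreaRect(P)
            if w<h: w,h,a=h,w,a+90
            u=c[:,0,:].mean(0)
            out.append((u.round(0).tolist(),round(x),round(y),round(w),round(h),round((a+90)%180-90)))
    return out
E
python3 - <<'E'
from h import *
im=cv2.imread("pics/top0.png");m=bot.camera_model("top")
k=3;big=cv2.resize(im,None,fx=k,fy=k,interpolation=cv2.INTER_CUBIC)
mb=dict(m);K=m["mtx"].copy();K[:2]*=k;K[:2,2]+=(k-1)/2;mb["mtx"]=K
w=wood(big);w[:600]=0;w[:,:780]=0
for b in blobs(w,200,6000,mb,47): print("wood@47",b)
h=cv2.cvtColor(big,cv2.COLOR_BGR2HSV)
red=cv2.inRange(h,(0,150,60),(4,255,255))|cv2.inRange(h,(172,150,60),(180,255,255))
for b in blobs(red,1000,90000,mb,60): print("cup@60",b)
blk=cv2.inRange(h,(0,0,0),(180,255,35));blk[:,:1050]=0;blk[:,1200:]=0;blk[:700]=0;blk[900:]=0
for b in blobs(blk,300,6000,mb,142): print("pad@142",b)
for b in blobs(w[:, :],200,6000,mb,10): print("wood@10",b)
for p,z in [((267.5,216.7),30),((265.7,283),30),((362.5,224.2),42),((358,290.5),42)]: print(cast(m,p,z)[0].round(0))
c=cv2.resize(im[190:340,350:550],(800,600),interpolation=cv2.INTER_CUBIC);cv2.imwrite("pics/c2.png",c)
E
```

```text
wood@47 ([1303.0, 886.0], 445, -267, 35, 26, -84)
wood@47 ([850.0, 861.0], 475, 128, 30, 10, 85)
wood@47 ([1413.0, 870.0], 458, -365, 102, 19, -82)
wood@47 ([1009.0, 816.0], 512, -12, 39, 25, 2)
wood@47 ([879.0, 792.0], 535, 103, 35, 22, -56)
wood@47 ([935.0, 780.0], 544, 53, 89, 45, 36)
wood@47 ([992.0, 721.0], 596, 1, 31, 27, 13)
wood@47 ([913.0, 712.0], 604, 71, 27, 27, -1)
wood@47 ([836.0, 703.0], 615, 140, 42, 20, -45)
wood@47 ([1086.0, 782.0], 545, -83, 197, 37, -1)
cup@60 ([1312.0, 688.0], 619, -280, 88, 86, 80)
pad@142 ([1139.0, 835.0], 487, -117, 49, 36, -3)
wood@10 ([1303.0, 886.0], 446, -274, 36, 27, -84)
wood@10 ([850.0, 861.0], 477, 131, 31, 10, 85)
wood@10 ([1413.0, 870.0], 460, -374, 105, 20, -82)
wood@10 ([1009.0, 816.0], 515, -13, 40, 25, 2)
wood@10 ([879.0, 792.0], 538, 105, 36, 22, -56)
wood@10 ([935.0, 780.0], 548, 54, 91, 46, 36)
wood@10 ([992.0, 721.0], 601, 1, 32, 28, 13)
wood@10 ([913.0, 712.0], 609, 72, 27, 27, -1)
wood@10 ([836.0, 703.0], 620, 142, 43, 20, -45)
wood@10 ([1086.0, 782.0], 549, -86, 201, 38, -1)
[665. 170.  30.]
[486. 176.  30.]
[638. -85.  42.]
[461. -69.  42.]
```

View pics/c2.png

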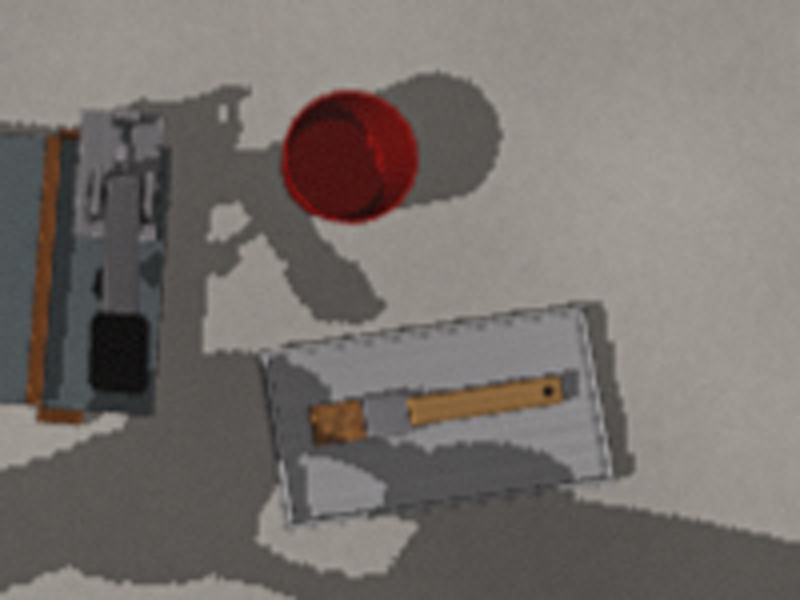

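The pad is at about (487,-117), the cup at (619,-280) and the brush origin at about (455,-341) with its bristles towards +y. I turn the tool to yaw 90°, so tool x is world y and tool y is world x, then go above the pad.

Call:
{"fn": "servo_tool", "kwargs": {
  "deltas": [
    [[0,0,0],[0,0,9.3]],
    [[0,0,0],[0,0,9.3]],
    [[0,0,0],[0,0,9.3]],
    [[0,0,0],[0,0,9.3]],
    [[0,0,0],[0,0,9.3]],
    [[0,0,0],[0,0,9.3]],
    [[0,0,0],[0,0,9.3]]
  ],
  "fingers": 0
}}

```text
time: 1.02
tool_pos: [220.1, 476.5, 226.4]
tcp_rot: [-3.141, 0.001, 1.567]
contact_force: [-0.3, 0.4, -0.2]
grip_width: 26.7
finger_force: 0.0
```

Call:
{"fn": "servo_tool", "kwargs": {
  "deltas": [
    [[-0.0456,0.0205,0.002],[0,0,0]],
    [[-0.0456,0.0205,0.002],[0,0,0]],
    [[-0.0456,0.0205,0.002],[0,0,0]],
    [[-0.0456,0.0205,0.002],[0,0,0]],
    [[-0.0456,0.0205,0.002],[0,0,0]],
    [[-0.0456,0.0205,0.002],[0,0,0]],
    [[-0.0456,0.0205,0.002],[0,0,0]],
    [[-0.0456,0.0205,0.002],[0,0,0]],
    [[-0.0456,0.0205,0.002],[0,0,0]],
    [[-0.0456,0.0205,0.002],[0,0,0]],
    [[-0.0456,0.0205,0.002],[0,0,0]],
    [[-0.0456,0.0205,0.002],[0,0,0]],
    [[-0.0456,0.0205,0.002],[0,0,0]],
    [[0,0,0],[0,0,0]]
  ]
}}

```text
time: 2.78
tool_pos: [488.4, -118.4, 199.9]
tcp_rot: [-3.141, 0.0, 1.569]
contact_force: [-0.2, 0.4, -0.8]
grip_width: 0.5
finger_force: 0.0
```

Call:
{"fn": "servo_tool", "kwargs": {
  "deltas": [
    [[0,0,0.025],[0,0,0]],
    [[0,0,0.023],[0,0,0]],
    [[0,-0.001,0.006],[0,0,0]],
    [[0,-0.001,0.006],[0,0,0]],
    [[0,-0.001,0.006],[0,0,0]],
    [[0,-0.001,0.006],[0,0,0]],
    [[0,-0.001,0.006],[0,0,0]],
    [[0,-0.001,0.006],[0,0,0]],
    [[0,-0.001,0.006],[0,0,0]],
    [[0,-0.001,0.006],[0,0,0]]
  ]
}}

```text
time: 4.03
tool_pos: [479.8, -115.6, 104.5]
tcp_rot: [3.141, 0.0, 1.573]
contact_force: [-0.7, 0.7, 0.4]
grip_width: 0.5
finger_force: 0.1
```

Call:
{"fn": "servo_tool", "kwargs": {
  "deltas": [
    [[0,-0.001,0.006],[0,0,0]],
    [[0,-0.001,0.006],[0,0,0]],
    [[0,0,0.004],[0,0,0]],
    [[0,0,0.002],[0,0,0]],
    [[0,0,0],[0,0,0]]
  ]
}}

```text
time: 4.65
tool_pos: [477.8, -115.7, 86.6]
tcp_rot: [-3.142, -0.0, 1.573]
contact_force: [0.4, -0.2, 0.3]
grip_width: 0.1
finger_force: 0.0
```

Call:
{"fn": "servo_tool", "kwargs": {
  "deltas": [
    [[0,0,-0.04],[0,0,0]],
    [[0,0,-0.045],[0,0,0]],
    [[0.02,0.0225,-0.03],[0,0,0]],
    [[0.022,0.0225,-0.03],[0,0,0]],
    [[0.022,0.0225,-0.03],[0,0,0]],
    [[0.022,0.02,0],[0,0,0]],
    [[0,0,0],[0,0,0]],
    [[0,0,0],[0,0,0]]
  ],
  "fingers": 0.55
}}

```text
time: 5.65
tool_pos: [564.5, -29.8, 261.4]
tcp_rot: [-3.141, 0.0, 1.573]
contact_force: [0.3, -0.1, -0.5]
grip_width: 50.7
finger_force: 0.0
```

```bash
cat > look.py <<'E'
import sys
from h import *
n=sys.argv[1];m=bot.camera_model("wrist");im=bot.capture("wrist")[...,::-1].copy()
cv2.imwrite(f"pics/{n}.png",im);o=bot.get_obs()
print(o["time"],o["tool_pos"].round(1),o["tcp_rot"].round(3),m["xyz"].round(0),"axis@40",cast(m,m["mtx"][:2,2],40,True).round(0))
z=float(sys.argv[2]) if len(sys.argv)>2 else 47
for b in blobs(wood(im),150,30000,m,z,True): print(b)
E
python3 look.py w1
```

```text
5.7 [564.4 -30.1 261.4] [-3.141  0.     1.572] [564.  37. 418.] axis@40 [[564. -60.  40.]]
([382.0, 364.0], 652, -212, 453, 14, 0)
([206.0, 320.0], 429, -153, 76, 22, -87)
([439.0, 316.0], 696, -152, 80, 22, -84)
([302.0, 255.0], 547, -76, 181, 29, -2)
([269.0, 194.0], 509, -10, 37, 24, 3)
([352.0, 181.0], 592, 3, 29, 26, 15)
([284.0, 142.0], 525, 41, 44, 21, 79)
([361.0, 112.0], 601, 72, 26, 26, -90)
([321.0, 118.0], 562, 66, 40, 39, -90)
([296.0, 88.0], 537, 96, 19, 16, 36)
([286.0, 74.0], 526, 111, 19, 17, 36)
([371.0, 47.0], 612, 140, 42, 19, -46)
```

View pics/w1.png

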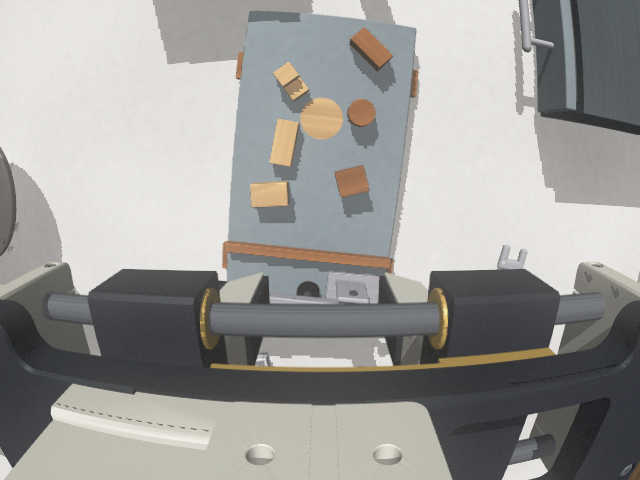

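The wrist view is clear: six offcuts, with the 38x24 block at (269,194), 30x26 (352,181), flat (284,142), dowel (361,112), stepped (291,81) and bar (371,47). I start with the 38x24 block.

Call:
{"fn": "servo_tool", "kwargs": {
  "deltas": [
    [[0.005,-0.0135,0.042],[0,0,-3]],
    [[0.005,-0.0135,0.042],[0,0,0]],
    [[0.005,-0.0135,0.042],[0,0,0]],
    [[0.004,-0.0135,0.042],[0,0,0]],
    [[0,0,0.03],[0,0,0]],
    [[0,0,0.02],[0,0,0]],
    [[0,0,0.009],[0,0,0]],
    [[0,0,0],[0,0,0]]
  ],
  "fingers": 0.68
}}

```text
time: 6.7
tool_pos: [510.1, -13.2, 34.7]
tcp_rot: [-3.141, -0.0, 1.624]
contact_force: [-0.3, 0.1, 0.5]
grip_width: 61.9
finger_force: 0.0
```

Call:
{"fn": "servo_tool", "kwargs": {
  "deltas": [
    [[0,0,0],[0,0,0]],
    [[0,0,0],[0,0,0]],
    [[0,0,0],[0,0,0]],
    [[0,0,0],[0,0,0]],
    [[0,0,0],[0,0,0]],
    [[0,0,-0.025],[0,0,3]],
    [[0,0,-0.035],[0,0,0]],
    [[0,0,-0.04],[0,0,0]]
  ],
  "fingers": 0
}}

```text
time: 7.7
tool_pos: [509.9, -12.7, 135.2]
tcp_rot: [-3.14, -0.0, 1.573]
contact_force: [0.7, -0.2, -0.0]
grip_width: 37.4
finger_force: 30.0
```

Gripped (37.4 mm). Next, into the bin.

Call:
{"fn": "servo_tool", "kwargs": {
  "deltas": [
    [[0.05,-0.014,0],[0,0,0]],
    [[0.05,-0.014,0],[0,0,0]],
    [[0.05,-0.014,0],[0,0,0]],
    [[0.05,-0.014,0],[0,0,0]],
    [[0.05,-0.014,0],[0,0,0]],
    [[0.05,-0.014,0],[0,0,0]],
    [[0,0,0.035],[0,0,0]],
    [[0,0,0.035],[0,0,0]],
    [[0,0,0],[0,0,0]]
  ]
}}

```text
time: 8.82
tool_pos: [423.9, 286.4, 62.6]
tcp_rot: [-3.136, 0.002, 1.573]
contact_force: [0.9, 0.3, 0.3]
grip_width: 37.5
finger_force: 30.0
```

Call:
{"fn": "servo_tool", "kwargs": {
  "deltas": [
    [[0,0,0],[0,0,0]],
    [[0,0,0],[0,0,0]],
    [[0,0,0],[0,0,0]],
    [[0,0,-0.03],[0,0,0]],
    [[0,0,-0.04],[0,0,0]]
  ],
  "fingers": 0.6
}}

```text
time: 9.45
tool_pos: [425.4, 286.7, 135.4]
tcp_rot: [-3.14, 0.001, 1.572]
contact_force: [0.5, 0.6, -0.3]
grip_width: 55.1
finger_force: 0.0
```

```bash
python3 look.py w2
```

```text
9.5 [428.2 288.2 141.1] [ 3.134 -0.004  1.573] [425. 353. 292.] axis@40 [[425. 288.  40.]]
([391.0, 364.0], 492, 189, 300, 10, 0)
([449.0, 317.0], 520, 229, 54, 16, -83)
([197.0, 318.0], 329, 228, 53, 16, -89)
([326.0, 232.0], 427, 296, 33, 23, 0)
```

View pics/w2.png

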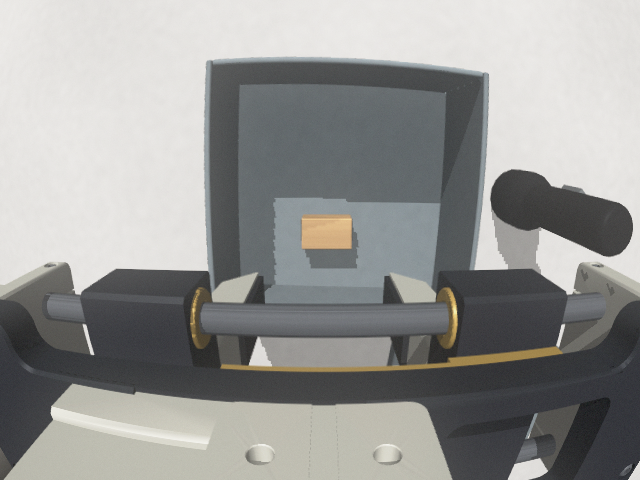

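The first block lies in the bin (326,232) and the torch at (550,210) is clear. Next the stepped block.

Call:
{"fn": "servo_tool", "kwargs": {
  "deltas": [
    [[-0.046,0.027,0],[0,0,0]],
    [[-0.046,0.027,0],[0,0,0]],
    [[-0.046,0.027,0],[0,0,0]],
    [[-0.046,0.027,0],[0,0,0]],
    [[0,0,0.02],[0,0,-8.5]],
    [[0,0,0.02],[0,0,-8.5]],
    [[0,0,0.02],[0,0,-8.5]],
    [[0,0,0.02],[0,0,-8.5]],
    [[0,0,0.014],[0,0,0]],
    [[0,0,0.007],[0,0,0]],
    [[0,0,0],[0,0,0]]
  ],
  "fingers": 0.5
}}

```text
time: 10.88
tool_pos: [534.2, 103.3, 33.7]
tcp_rot: [-3.142, -0.0, 2.164]
contact_force: [-0.4, -0.5, -0.2]
grip_width: 45.4
finger_force: 0.0
```

Call:
{"fn": "servo_tool", "kwargs": {
  "deltas": [
    [[0,0,0],[0,0,0]],
    [[0,0,0],[0,0,0]],
    [[0,0,0],[0,0,0]],
    [[0,0,0],[0,0,0]],
    [[0,0,0],[0,0,0]],
    [[0,0,-0.02],[0,0,8.5]],
    [[0,0,-0.025],[0,0,8.5]],
    [[0,0,-0.025],[0,0,8.5]],
    [[0,0,-0.03],[0,0,8.5]]
  ],
  "fingers": 0
}}

```text
time: 12.0
tool_pos: [533.7, 103.2, 134.0]
tcp_rot: [-3.14, 0.0, 1.568]
contact_force: [0.0, -0.0, 0.5]
grip_width: 19.6
finger_force: 30.0
```

Call:
{"fn": "servo_tool", "kwargs": {
  "deltas": [
    [[0.0474,-0.0216,0],[0,0,0]],
    [[0.0474,-0.0216,0],[0,0,0]],
    [[0.0474,-0.0216,0],[0,0,0]],
    [[0.0474,-0.0216,0],[0,0,0]],
    [[0.0474,-0.0216,0],[0,0,0]],
    [[0,0,0.035],[0,0,0]],
    [[0,0,0.03],[0,0,0]],
    [[0,0,0],[0,0,0]]
  ]
}}

```text
time: 13.0
tool_pos: [424.1, 339.3, 66.7]
tcp_rot: [-3.137, 0.003, 1.573]
contact_force: [0.1, -0.4, -0.3]
grip_width: 19.8
finger_force: 30.0
```

Call:
{"fn": "servo_tool", "kwargs": {
  "deltas": [
    [[0,0,0],[0,0,0]],
    [[0,0,0],[0,0,0]],
    [[0,0,0],[0,0,0]],
    [[0,0,-0.03],[0,0,0]],
    [[0,0,-0.04],[0,0,0]],
    [[-0.05,0.047,0],[0,0,0]],
    [[-0.05,0.047,0],[0,0,0]],
    [[-0.05,0.047,0],[0,0,0]],
    [[-0.05,0.047,0],[0,0,0]],
    [[0,0,0],[0,0,-9]],
    [[0,0,0],[0,0,-9]],
    [[0,0,0],[0,0,-9]],
    [[0,0,0],[0,0,-9]],
    [[0,0,0],[0,0,-9]]
  ],
  "fingers": 0.5
}}

```text
time: 14.75
tool_pos: [597.4, 158.1, 139.3]
tcp_rot: [3.141, 0.0, 2.363]
contact_force: [0.2, -0.2, 0.8]
grip_width: 45.7
finger_force: 0.0
```

```bash
python3 look.py w3
```

```text
14.8 [597.4 158.1 139.3] [3.141 0.    2.369] [550. 205. 296.] axis@40 [[597. 159.  40.]]
([374.0, 365.0], 704, 123, 305, 10, 45)
([93.0, 346.0], 519, -59, 31, 16, -6)
([432.0, 324.0], 702, 173, 46, 14, -54)
([217.0, 318.0], 583, 58, 54, 14, -52)
([214.0, 270.0], 555, 87, 36, 15, 24)
([164.0, 264.0], 521, 63, 34, 15, 47)
([320.0, 271.0], 610, 142, 46, 19, -46)
([189.0, 144.0], 481, 142, 27, 5, 84)
```

Call:
{"fn": "servo_tool", "kwargs": {
  "deltas": [
    [[-0.011,-0.001,0.04],[0,0,0]],
    [[-0.011,-0.001,0.04],[0,0,0]],
    [[0,0,0.015],[0,0,0]],
    [[0,0,0.01],[0,0,0]],
    [[0,0,0],[0,0,0]]
  ]
}}

```text
time: 15.42
tool_pos: [611.6, 141.7, 34.2]
tcp_rot: [3.141, 0.0, 2.358]
contact_force: [0.6, 0.8, 0.3]
grip_width: 46.4
finger_force: 0.0
```

Call:
{"fn": "servo_tool", "kwargs": {
  "deltas": [
    [[0,0,0],[0,0,0]],
    [[0,0,0],[0,0,0]],
    [[0,0,0],[0,0,0]],
    [[0,0,0],[0,0,0]],
    [[0,0,-0.02],[0,0,9]],
    [[0,0,-0.025],[0,0,9]],
    [[0,0,-0.025],[0,0,9]],
    [[0,0,-0.03],[0,0,9]],
    [[0,0,0],[0,0,9]]
  ],
  "fingers": 0
}}

```text
time: 16.55
tool_pos: [612.9, 141.4, 136.6]
tcp_rot: [3.136, -0.001, 1.567]
contact_force: [-0.8, 0.6, -0.5]
grip_width: 19.6
finger_force: 30.0
```

Call:
{"fn": "servo_tool", "kwargs": {
  "deltas": [
    [[0.025,-0.026,0],[0,0,0]],
    [[0.025,-0.026,0],[0,0,0]],
    [[0.025,-0.026,0],[0,0,0]],
    [[0.025,-0.026,0],[0,0,0]],
    [[0.025,-0.026,0],[0,0,0]],
    [[0.025,-0.026,0],[0,0,0]],
    [[0,0,0.035],[0,0,0]],
    [[0,0,0.03],[0,0,0]],
    [[0,0,0],[0,0,0]]
  ]
}}

```text
time: 17.68
tool_pos: [453.7, 290.3, 67.0]
tcp_rot: [-3.137, 0.002, 1.573]
contact_force: [-0.1, 1.1, 0.3]
grip_width: 19.9
finger_force: 30.0
```

Call:
{"fn": "servo_tool", "kwargs": {
  "deltas": [
    [[0,0,0],[0,0,0]],
    [[0,0,0],[0,0,0]],
    [[0,0,0],[0,0,0]],
    [[0,0,-0.03],[0,0,0]],
    [[0,0,-0.04],[0,0,0]],
    [[-0.036,0.024,0],[0,0,0]],
    [[-0.036,0.024,0],[0,0,0]],
    [[-0.036,0.024,0],[0,0,0]],
    [[-0.036,0.024,0],[0,0,0]],
    [[-0.036,0.024,0],[0,0,0]],
    [[-0.036,0.024,0],[0,0,0]],
    [[0,0,0],[0,0,0]],
    [[0,0,0],[0,0,0]]
  ],
  "fingers": 0.5
}}

```text
time: 19.3
tool_pos: [599.2, 75.5, 138.8]
tcp_rot: [-3.141, -0.0, 1.572]
contact_force: [-0.1, 0.1, 0.2]
grip_width: 45.9
finger_force: 0.0
```

```bash
python3 look.py w4
```

```text
19.35 [599.   76.  138.9] [-3.141 -0.     1.573] [599. 142. 296.] axis@40 [[599.  77.  40.]]
([373.0, 365.0], 649, -24, 304, 10, 0)
([315.0, 345.0], 594, -4, 30, 16, 10)
([431.0, 316.0], 680, 16, 54, 14, -83)
([217.0, 314.0], 518, 15, 54, 14, 84)
([227.0, 266.0], 528, 57, 25, 21, 77)
([327.0, 246.0], 602, 74, 29, 27, 83)
([274.0, 249.0], 564, 72, 40, 40, 69)
([152.0, 3.0], 473, 256, 27, 7, -11)
```

Call:
{"fn": "servo_tool", "kwargs": {
  "deltas": [
    [[-0.002,0.003,0.04],[0,0,0]],
    [[0,0,0.04],[0,0,0]],
    [[0,0,0.015],[0,0,0]],
    [[0,0,0.009],[0,0,0]],
    [[0,0,0],[0,0,0]]
  ]
}}

```text
time: 19.98
tool_pos: [602.9, 73.6, 35.3]
tcp_rot: [3.141, -0.0, 1.573]
contact_force: [-0.5, 0.8, 0.1]
grip_width: 46.0
finger_force: 0.0
```

Call:
{"fn": "servo_tool", "kwargs": {
  "deltas": [
    [[0,0,0],[0,0,0]],
    [[0,0,0],[0,0,0]],
    [[0,0,0],[0,0,0]],
    [[0,0,0],[0,0,0]],
    [[0,0,-0.03],[0,0,0]],
    [[0,0,-0.035],[0,0,0]],
    [[0,0,-0.035],[0,0,0]],
    [[0,0,0],[0,0,0]]
  ],
  "fingers": 0
}}

```text
time: 20.98
tool_pos: [604.2, 73.2, 137.6]
tcp_rot: [3.136, -0.0, 1.573]
contact_force: [1.0, -1.0, -1.2]
grip_width: 26.9
finger_force: 30.0
```

Call:
{"fn": "servo_tool", "kwargs": {
  "deltas": [
    [[0.034,-0.019,0],[0,0,0]],
    [[0.034,-0.019,0],[0,0,0]],
    [[0.034,-0.019,0],[0,0,0]],
    [[0.034,-0.019,0],[0,0,0]],
    [[0.034,-0.019,0],[0,0,0]],
    [[0.034,-0.019,0],[0,0,0]],
    [[0.034,-0.019,0],[0,0,0]],
    [[0.034,-0.019,0],[0,0,0]],
    [[0,0,0.035],[0,0,0]],
    [[0,0,0.03],[0,0,0]],
    [[0,0,0],[0,0,0]]
  ]
}}

```text
time: 22.35
tool_pos: [447.9, 343.8, 66.6]
tcp_rot: [-3.135, 0.003, 1.573]
contact_force: [-0.1, -0.3, 0.7]
grip_width: 27.3
finger_force: 30.0
```

Call:
{"fn": "servo_tool", "kwargs": {
  "deltas": [
    [[0,0,0],[0,0,0]],
    [[0,0,0],[0,0,0]],
    [[0,0,0],[0,0,0]],
    [[0,0,-0.03],[0,0,0]],
    [[0,0,-0.04],[0,0,0]],
    [[-0.043,0.011,0],[0,0,0]],
    [[-0.043,0.011,0],[0,0,0]],
    [[-0.043,0.011,0],[0,0,0]],
    [[-0.043,0.011,0],[0,0,0]],
    [[-0.043,0.011,0],[0,0,0]],
    [[-0.043,0.011,0],[0,0,0]],
    [[-0.043,0.011,0],[0,0,0]],
    [[0,0,0],[0,0,0]],
    [[0,0,0],[0,0,0]]
  ],
  "fingers": 0.5
}}

```text
time: 24.1
tool_pos: [527.5, 44.4, 140.0]
tcp_rot: [3.141, -0.0, 1.572]
contact_force: [-0.5, 0.2, 0.3]
grip_width: 46.0
finger_force: 0.0
```

```bash
python3 look.py w5 44
```

```text
24.15 [527.4  44.9 140. ] [ 3.141 -0.     1.573] [527. 111. 297.] axis@40 [[527.  45.  40.]]
([373.0, 364.0], 579, -58, 309, 10, 0)
([430.0, 318.0], 610, -18, 55, 15, -84)
([215.0, 320.0], 444, -18, 54, 13, -89)
([319.0, 244.0], 524, 43, 47, 21, 79)
([370.0, 207.0], 560, 70, 40, 40, -44)
([251.0, 121.0], 478, 129, 26, 6, 84)
```

View pics/w5.png

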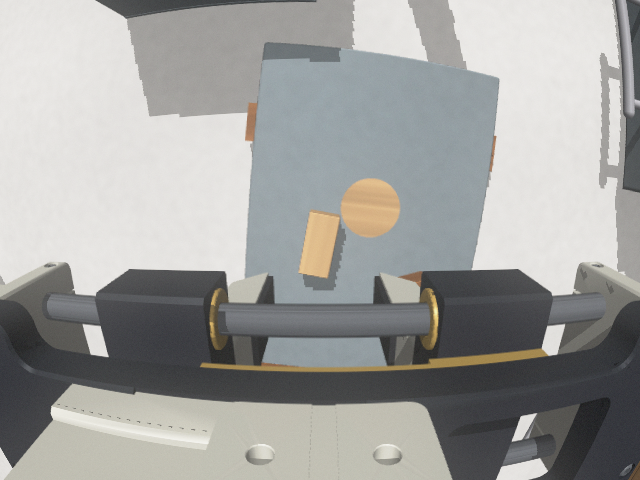

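The far half of the board is clear. Only the flat block remains here at (319,244), with the patch at (370,207).

Call:
{"fn": "servo_tool", "kwargs": {
  "deltas": [
    [[-0.002,-0.002,0.04],[0,0,0]],
    [[0,0,0.04],[0,0,5.5]],
    [[0,0,0.016],[0,0,5.5]],
    [[0,0,0.01],[0,0,0]],
    [[0,0,0],[0,0,0]]
  ]
}}

```text
time: 24.78
tool_pos: [525.4, 42.9, 33.6]
tcp_rot: [-3.141, -0.0, 1.384]
contact_force: [-0.8, -0.7, 0.3]
grip_width: 45.8
finger_force: 0.0
```

Call:
{"fn": "servo_tool", "kwargs": {
  "deltas": [
    [[0,0,0],[0,0,0]],
    [[0,0,0],[0,0,0]],
    [[0,0,0],[0,0,0]],
    [[0,0,0],[0,0,0]],
    [[0,0,-0.03],[0,0,0]],
    [[0,0,-0.035],[0,0,-5.5]],
    [[0,0,-0.035],[0,0,-5.5]],
    [[0,0,0],[0,0,0]]
  ],
  "fingers": 0
}}

```text
time: 25.78
tool_pos: [527.3, 42.0, 136.3]
tcp_rot: [3.136, 0.0, 1.573]
contact_force: [1.0, -0.5, -0.5]
grip_width: 21.6
finger_force: 30.0
```

Call:
{"fn": "servo_tool", "kwargs": {
  "deltas": [
    [[0.039,-0.017,0],[0,0,0]],
    [[0.039,-0.017,0],[0,0,0]],
    [[0.039,-0.017,0],[0,0,0]],
    [[0.039,-0.017,0],[0,0,0]],
    [[0.039,-0.017,0],[0,0,0]],
    [[0.039,-0.017,0],[0,0,0]],
    [[0.039,-0.017,0],[0,0,0]],
    [[0,0,0.035],[0,0,0]],
    [[0,0,0.025],[0,0,0]],
    [[0,0,0],[0,0,0]]
  ]
}}

```text
time: 27.02
tool_pos: [404.3, 314.0, 71.3]
tcp_rot: [-3.136, 0.003, 1.572]
contact_force: [-0.1, 0.4, -0.1]
grip_width: 21.5
finger_force: 30.0
```

Call:
{"fn": "servo_tool", "kwargs": {
  "deltas": [
    [[0,0,0],[0,0,0]],
    [[0,0,0],[0,0,0]],
    [[0,0,0],[0,0,0]],
    [[0,0,-0.03],[0,0,0]],
    [[0,0,-0.04],[0,0,0]],
    [[-0.035,0.021,0],[0,0,0]],
    [[-0.035,0.021,0],[0,0,0]],
    [[-0.035,0.021,0],[0,0,0]],
    [[-0.035,0.021,0],[0,0,0]],
    [[-0.035,0.021,0],[0,0,0]],
    [[-0.035,0.021,0],[0,0,0]],
    [[-0.035,0.021,0],[0,0,0]],
    [[-0.035,0.021,0],[0,0,0]],
    [[-0.035,0.021,0],[0,0,0]],
    [[0,0,0],[0,0,0]],
    [[0,0,0],[0,0,0]]
  ],
  "fingers": 0.55
}}

```text
time: 29.02
tool_pos: [595.3, 0.5, 143.8]
tcp_rot: [-3.141, -0.0, 1.572]
contact_force: [-0.6, -0.3, 1.2]
grip_width: 50.5
finger_force: 0.0
```

```bash
python3 look.py w6 50
```

```text
29.075 [595.2   1.  143.9] [-3.141 -0.     1.573] [595.  67. 300.] axis@40 [[595.   0.  40.]]
([382.0, 364.0], 654, -101, 306, 10, 0)
([325.0, 342.0], 593, -81, 90, 17, -1)
([441.0, 318.0], 686, -60, 53, 15, -89)
([206.0, 319.0], 505, -60, 53, 15, 89)
([320.0, 238.0], 592, 4, 29, 28, 14)
([278.0, 147.0], 564, 67, 39, 39, -1)
([411.0, 93.0], 654, 105, 26, 5, 85)
```

Block at (593,3); closing angle 14°.

Call:
{"fn": "servo_tool", "kwargs": {
  "deltas": [
    [[0.002,-0.002,0.04],[0,0,0]],
    [[0,0,0.04],[0,0,-7]],
    [[0,0,0.019],[0,0,-7]],
    [[0,0,0.01],[0,0,0]],
    [[0,0,0],[0,0,0]]
  ]
}}

```text
time: 29.7
tool_pos: [593.4, 2.9, 34.7]
tcp_rot: [-3.141, -0.0, 1.815]
contact_force: [0.6, 1.1, 0.5]
grip_width: 50.3
finger_force: 0.0
```

Call:
{"fn": "servo_tool", "kwargs": {
  "deltas": [
    [[0,0,0],[0,0,0]],
    [[0,0,0],[0,0,0]],
    [[0,0,0],[0,0,0]],
    [[0,0,0],[0,0,0]],
    [[0,0,-0.03],[0,0,0]],
    [[0,0,-0.035],[0,0,7]],
    [[0,0,-0.035],[0,0,7]],
    [[0,0,0],[0,0,0]]
  ],
  "fingers": 0
}}

```text
time: 30.7
tool_pos: [595.4, 2.0, 137.6]
tcp_rot: [3.136, 0.001, 1.572]
contact_force: [-0.1, 0.4, -0.2]
grip_width: 29.4
finger_force: 30.0
```

Call:
{"fn": "servo_tool", "kwargs": {
  "deltas": [
    [[0.035,-0.015,0],[0,0,0]],
    [[0.035,-0.015,0],[0,0,0]],
    [[0.035,-0.015,0],[0,0,0]],
    [[0.035,-0.015,0],[0,0,0]],
    [[0.035,-0.015,0],[0,0,0]],
    [[0.035,-0.015,0],[0,0,0]],
    [[0.035,-0.015,0],[0,0,0]],
    [[0.035,-0.015,0],[0,0,0]],
    [[0.035,-0.015,0],[0,0,0]],
    [[0,0,0.035],[0,0,0]],
    [[0,0,0.025],[0,0,0]],
    [[0,0,0],[0,0,0]]
  ]
}}

```text
time: 32.2
tool_pos: [456.2, 316.1, 72.0]
tcp_rot: [-3.136, 0.003, 1.574]
contact_force: [-0.3, -0.7, -0.2]
grip_width: 29.2
finger_force: 30.0
```

Call:
{"fn": "servo_tool", "kwargs": {
  "deltas": [
    [[0,0,0],[0,0,0]],
    [[0,0,0],[0,0,0]],
    [[0,0,0],[0,0,0]],
    [[0,0,-0.03],[0,0,0]],
    [[0,0,-0.05],[0,0,0]],
    [[0,0,0],[0,0,0]]
  ],
  "fingers": 0.5
}}

```text
time: 32.95
tool_pos: [460.4, 318.1, 159.2]
tcp_rot: [3.133, -0.004, 1.573]
contact_force: [0.6, -0.2, 0.2]
grip_width: 46.1
finger_force: 0.0
```

```bash
python3 look.py w7 20
```

```text
33.0 [459.2 317.5 156.9] [ 3.137e+00 -2.000e-03  1.573e+00] [459. 384. 316.] axis@40 [[461. 314.  40.]]
([373.0, 364.0], 523, 187, 362, 12, 0)
([430.0, 318.0], 558, 235, 64, 17, -84)
([217.0, 318.0], 366, 235, 64, 17, 84)
([244.0, 231.0], 396, 317, 47, 15, -80)
([282.0, 199.0], 428, 344, 32, 20, 89)
([309.0, 241.0], 444, 318, 92, 63, 80)
```

Call:
{"fn": "servo_tool", "kwargs": {
  "deltas": [
    [[-0.039,0,0],[0,0,0]],
    [[-0.039,0,0],[0,0,0]],
    [[-0.039,0,0],[0,0,0]],
    [[-0.039,0,0],[0,0,0]],
    [[-0.039,0,0],[0,0,0]],
    [[-0.039,0,0],[0,0,0]],
    [[-0.039,0,0],[0,0,0]],
    [[-0.039,0,0],[0,0,0]],
    [[-0.039,0,0],[0,0,0]],
    [[-0.039,0,0],[0,0,0]],
    [[-0.039,0,0],[0,0,0]],
    [[-0.039,0,0],[0,0,0]],
    [[-0.039,0,0],[0,0,0]],
    [[-0.039,0,0],[0,0,0]],
    [[-0.039,0,0],[0,0,0]],
    [[-0.039,0,0],[0,0,0]],
    [[-0.039,0,-0.03],[0,0,0]],
    [[0,0,0],[0,0,0]],
    [[0,0,0],[0,0,0]]
  ]
}}

```text
time: 35.38
tool_pos: [458.7, -345.1, 183.3]
tcp_rot: [-3.14, -0.002, 1.572]
contact_force: [0.5, 0.6, -0.3]
grip_width: 46.1
finger_force: 0.0
```

```bash
python3 look.py w8 12; python3 - <<'E'
from h import *
im=bot.capture("top")[...,::-1];b=bot.capture("side")[...,::-1]
cv2.imwrite("pics/m1.png",np.hstack([cv2.resize(im[190:340,165:405],(400,250),interpolation=cv2.INTER_CUBIC),cv2.resize(b[140:390,180:580],(400,250))]))
cv2.imwrite("pics/m2.png",np.hstack([cv2.resize(cv2.imread("pics/w8.png"),(400,300)),cv2.resize(cv2.imread("pics/w7.png"),(400,300))]))
a=cv2.imread("pics/m1.png");c=cv2.imread("pics/m2.png");cv2.imwrite("pics/m.png",np.vstack([a,c]))
E
```

```text
35.425 [ 458.7 -344.6  183.3] [-3.140e+00 -2.000e-03  1.573e+00] [ 459. -279.  340.] axis@40 [[ 458. -355.   40.]]
([373.0, 365.0], 525, -498, 400, 13, 0)
([431.0, 317.0], 566, -445, 70, 17, -88)
([215.0, 319.0], 349, -445, 69, 17, -88)
([319.0, 244.0], 455, -372, 103, 18, -82)
([305.0, 141.0], 442, -273, 34, 26, -82)
```

View pics/m.png

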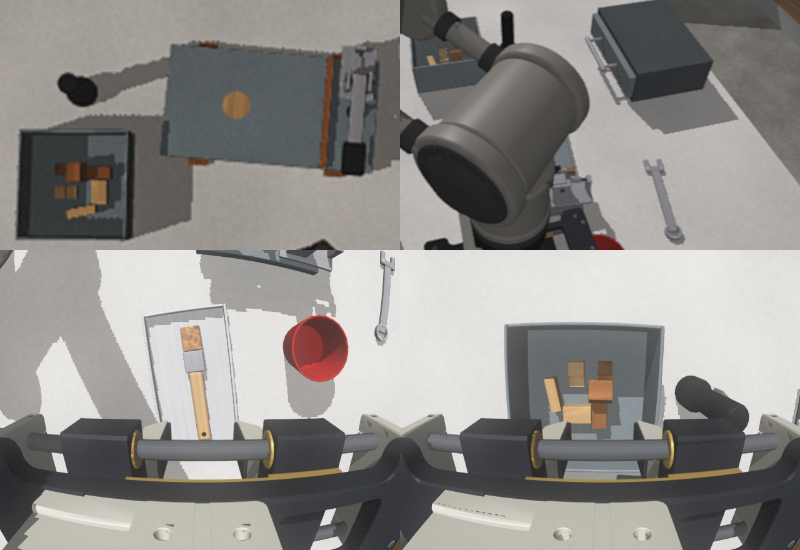

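The board is clear, all six offcuts are in the bin and the patch is free. The brush lies in the tray (tile at 195,375), with the cup at (316,348). Next I check the cup from the wrist view and that the clamp stayed down.

```bash
python3 - <<'E'
from h import *
im=cv2.imread("pics/w8.png");m=bot.camera_model("wrist")
h=cv2.cvtColor(im,cv2.COLOR_BGR2HSV)
red=cv2.inRange(h,(0,150,40),(4,255,255))|cv2.inRange(h,(172,150,40),(180,255,255))
for z in (60,): print("cup",z,blobs(red,500,90000,m,z,True))
t=bot.camera_model("top");print("pad@84",cast(t,(377,285),84).round(0),"patch",cast(t,(306.3,253),30).round(0))
print(proj(t,[[619,-280,0]]))
E
```

```text
cup 60 [([511.0, 157.0], 615, -279, 87, 87, 2)]
pad@84 [[ 473. -115.   84.]] patch [[564.  66.  30.]]
[[432.64072676 231.92782749]]
```

Call:
{"fn": "servo_tool", "kwargs": {
  "deltas": [
    [[0.004,-0.006,0.05],[0,0,-4]],
    [[0,0,0.05],[0,0,-4]],
    [[0,0,0.03],[0,0,0]],
    [[0,0,0.025],[0,0,0]],
    [[0,0,0.01],[0,0,0]],
    [[0,0,0.008],[0,0,0]],
    [[0,0,0],[0,0,0]]
  ]
}}

```text
time: 36.4
tool_pos: [453.5, -341.9, 11.8]
tcp_rot: [3.141, 0.0, 1.712]
contact_force: [-0.0, -0.6, 0.5]
grip_width: 45.9
finger_force: 0.0
```

The pad is at x=473, which is where it should be when down. The cup is at about (617,-279.5). I go 5 mm lower, grip and lift.

Call:
{"fn": "servo_tool", "kwargs": {
  "deltas": [
    [[0,0,0.005],[0,0,0]],
    [[0,0,0],[0,0,0]]
  ]
}}

```text
time: 36.65
tool_pos: [453.4, -342.1, 6.8]
tcp_rot: [3.141, 0.0, 1.712]
contact_force: [-0.1, 0.0, -1.3]
grip_width: 45.9
finger_force: 0.0
```

Call:
{"fn": "servo_tool", "kwargs": {
  "deltas": [
    [[0,0,0],[0,0,0]],
    [[0,0,0],[0,0,0]],
    [[0,0,0],[0,0,0]],
    [[0,0,0],[0,0,0]],
    [[0,0,-0.01],[0,0,0]],
    [[0,0,-0.03],[0,0,0]],
    [[0,0,-0.05],[0,0,0]],
    [[0,0,-0.05],[0,0,0]],
    [[0,0,-0.03],[0,0,0]],
    [[0,0,0],[0,0,0]]
  ],
  "fingers": 0
}}

```text
time: 37.9
tool_pos: [454.4, -342.9, 179.7]
tcp_rot: [3.138, 0.005, 1.712]
contact_force: [-0.0, -0.2, -1.8]
grip_width: 19.6
finger_force: 30.0
```

```bash
python3 look.py w9 184
```

```text
37.95 [ 453.5 -342.1  177.6] [3.140e+00 2.000e-03 1.712e+00] [ 444. -276.  336.] axis@40 [[ 456. -353.   40.]]
([324.0, 363.0], 459, -372, 187, 19, 8)
([375.0, 320.0], 479, -351, 32, 5, -80)
([271.0, 320.0], 432, -357, 32, 5, -82)
([323.0, 280.0], 453, -333, 23, 19, -82)
([324.0, 138.0], 445, -273, 35, 26, -82)
```

View pics/w9.png

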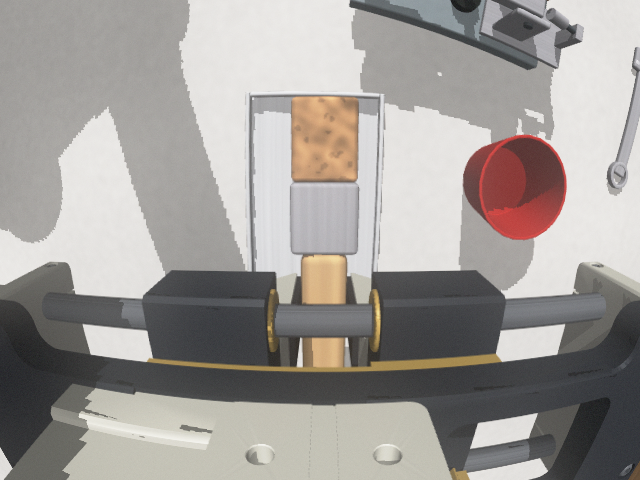

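The brush is held straight at the grip, with the bristle end at (324,97). I turn it to point at the robot, move over the cup and tilt the bristles down 40°.

Call:
{"fn": "servo_tool", "kwargs": {
  "deltas": [
    [[0,0,0],[0,0,-9.6]],
    [[0,0,0],[0,0,-9.6]],
    [[0,0,0],[0,0,-9.6]],
    [[0,0,0],[0,0,-9.6]],
    [[0,0,0],[0,0,-9.6]],
    [[0,0,0],[0,0,-9.6]],
    [[-0.022,0.0156,0],[0,0,0]],
    [[-0.022,0.0156,0],[0,0,0]],
    [[-0.022,0.0156,0],[0,0,0]],
    [[-0.022,0.0156,0],[0,0,0]],
    [[-0.022,0.0156,0],[0,0,0]],
    [[-0.022,0.0156,0],[0,0,0]],
    [[-0.022,0.0156,0],[0,0,0]],
    [[-0.022,0.0156,0],[0,0,0]],
    [[0,0,0],[0,0,0]]
  ]
}}

```text
time: 39.83
tool_pos: [665.6, -299.3, 173.3]
tcp_rot: [3.141, -0.004, 2.719]
contact_force: [-1.4, 0.2, -1.1]
grip_width: 19.5
finger_force: 30.0
```

Call:
{"fn": "servo_tool", "kwargs": {
  "deltas": [
    [[0,0,0],[0,-5,0]],
    [[0,0,0],[0,-5,0]],
    [[0,0,0],[0,-5,0]],
    [[0,0,0],[0,-5,0]],
    [[0,0,0],[0,-5,0]],
    [[0,0,0],[0,-5,0]],
    [[0,0,0],[0,-5,0]],
    [[0,0,0],[0,-5,0]],
    [[0,0,0],[0,0,0]],
    [[0,0,0],[0,0,0]]
  ]
}}

```text
time: 41.08
tool_pos: [665.1, -301.2, 176.8]
tcp_rot: [-3.141, 0.697, 2.717]
contact_force: [-0.3, -0.4, 0.8]
grip_width: 20.1
finger_force: 30.0
```

```bash
cat > tip.py <<'E'
import sys
from h import *
# tip world position and shift (tool axes, mm) to bring it to a target; tip offset in tool frame
off=np.array([86,0,-4.]);o=bot.get_obs();T=R.from_euler("xyz",o["tcp_rot"])
tip=o["tool_pos"]+T.apply(off);g=np.array(list(map(float,sys.argv[1:4])))
print("tip",tip.round(1),"toolx",T.apply([1,0,0]).round(3),"shift",T.inv().apply(g-tip).round(1),"zrow/10mm down",T.inv().apply([0,0,-10]).round(2),"F",o["contact_force"].round(1),"w",round(o["grip_width"],1))
E
python3 tip.py 603 -273 90; python3 look.py w10; python3 - <<'E'
from h import *
im=bot.capture("top")[...,::-1];cv2.imwrite("pics/t10.png",np.hstack([cv2.resize(im[170:350,350:550],(400,360)),cv2.resize(cv2.imread("pics/w10.png"),(400,360))]))
E
```

```text
tip [ 602.7 -272.9  124.6] toolx [-0.699  0.316 -0.642] shift [22.   0.1 26.7] zrow/10mm down [6.42 0.   7.67] F [-0.3 -0.4  0.8] w 20.1
41.125 [ 665.4 -301.2  177.1] [-3.141  0.698  2.718] [ 526. -238.  254.] axis@40 [[ 798. -361.   40.]]
([498.0, 472.0], -8187, -131, 12062, 1626, -6)
([3.0, 464.0], -150, 1607, 1245, 50, -71)
([503.0, 431.0], 5232, -218, 5028, 968, 4)
([327.0, 357.0], 1118, -505, 1094, 202, 66)
([375.0, 320.0], 1017, -378, 232, 16, -18)
([272.0, 320.0], 955, -514, 232, 17, -30)
([541.0, 284.0], 1016, -137, 125, 93, 90)
([323.0, 279.0], 863, -393, 109, 53, -21)
([622.0, 262.0], 1020, 22, 185, 56, 42)
([325.0, 138.0], 680, -307, 79, 50, -24)
```

View pics/t10.png

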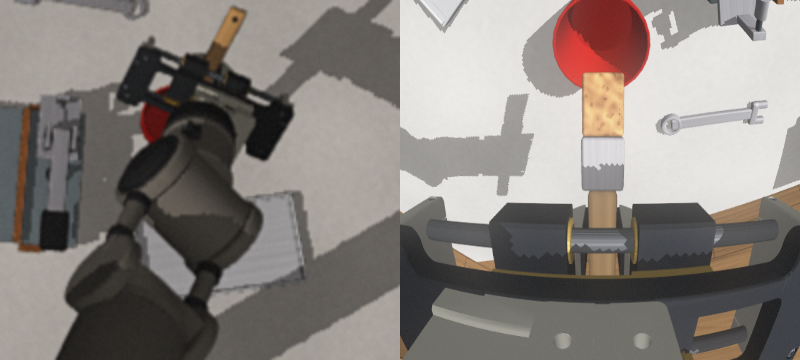

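The right tile (wrist) shows the brush aligned, its bristle end (603,75) above the cup. The left tile (top) shows the arm over the cup, with clamp and tray clear. Dip.

Call:
{"fn": "servo_tool", "kwargs": {
  "deltas": [
    [[0.0096,0,0.0115],[0,0,0]],
    [[0.0096,0,0.0115],[0,0,0]],
    [[0.0096,0,0.0115],[0,0,0]],
    [[0.0096,0,0.0115],[0,0,0]],
    [[0.0045,0,0.0054],[0,0,0]],
    [[0.0045,0,0.0054],[0,0,0]],
    [[0,0,0],[0,0,0]]
  ]
}}

```text
time: 42.05
tool_pos: [672.6, -310.1, 124.3]
tcp_rot: [3.123, 0.652, 2.718]
contact_force: [0.0, -0.3, -0.5]
grip_width: 19.3
finger_force: 30.0
```

Call:
{"fn": "servo_tool", "kwargs": {
  "deltas": [
    [[0.0045,0,0.0054],[0,0,0]],
    [[0.0045,0,0.0054],[0,0,0]],
    [[0,0,0],[0,0,0]],
    [[0,0,0],[0,0,0]],
    [[0,0,0],[0,0,0]],
    [[0,0,0],[0,0,0]]
  ]
}}

```text
time: 42.8
tool_pos: [674.0, -311.8, 115.0]
tcp_rot: [3.119, 0.644, 2.718]
contact_force: [0.5, 0.3, -1.3]
grip_width: 19.8
finger_force: 30.0
```

```bash
python3 tip.py 603 -273 37; python3 look.py w11 >/dev/null
```

```text
tip [ 609.1 -282.6   66.5] toolx [-0.729  0.328 -0.6  ] shift [25.3  5.9 18.1] zrow/10mm down [ 6.   -0.18  7.99] F [ 0.5  0.3 -1.3] w 19.8
```

View pics/w11.png

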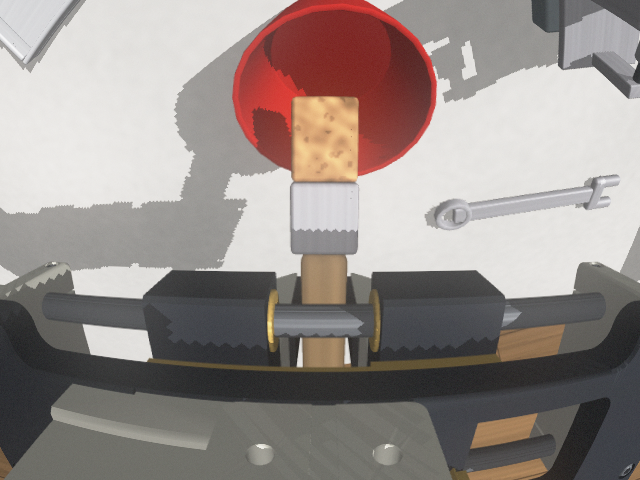

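```bash
python3 -c "
from plant import bot
o=bot.get_obs();print(o['joint_positions'].round(3),o['tool_pos'].round(1))"
```

```text
[-0.589  0.588  1.663  0.45   0.283 -2.139] [ 674.  -311.8  114.9]
```

Joint 5 is at its limit (0.283) in this direction, so I back out and dip with the brush pointing sideways (+y) instead.

Call:
{"fn": "servo_tool", "kwargs": {
  "deltas": [
    [[-0.009,0,-0.012],[0,0,0]],
    [[-0.009,0,-0.012],[0,0,0]],
    [[-0.009,0,-0.012],[0,0,0]],
    [[-0.009,0,-0.012],[0,0,0]],
    [[-0.009,0,-0.012],[0,0,0]],
    [[0,0,0],[0,7.4,0]],
    [[0,0,0],[0,7.4,0]],
    [[0,0,0],[0,7.4,0]],
    [[0,0,0],[0,7.4,0]],
    [[0,0,0],[0,7.4,0]],
    [[0,0,0],[0,0,0]],
    [[0,0,0],[0,0,0]]
  ]
}}

```text
time: 44.35
tool_pos: [673.2, -313.0, 189.5]
tcp_rot: [3.123, -0.0, 2.732]
contact_force: [-0.4, -0.3, -0.8]
grip_width: 19.2
finger_force: 30.0
```

```bash
python3 -c "
from h import *
print(todelta([608,-332,190],[np.pi,0,np.radians(80)]),bot.get_obs()['tcp_rot'],bot.get_obs()['tool_pos'])"
```

```text
(array([ 52.23331879, -43.41841334,  -1.2727238 ]), array([ 0.8786601 , -0.7149667 , 76.52273452])) [ 3.12326088e+00 -2.79251843e-04  2.73187942e+00] [ 673.21206129 -312.96729618  189.50879575]
```

Call:
{"fn": "servo_tool", "kwargs": {
  "deltas": [
    [[0.026,-0.022,0],[1.05,0,0]],
    [[0.026,-0.022,0],[0,0,0]],
    [[0,0,0],[0,0,9.56]],
    [[0,0,0],[0,0,9.56]],
    [[0,0,0],[0,0,9.56]],
    [[0,0,0],[0,0,9.56]],
    [[0,0,0],[0,0,9.56]],
    [[0,0,0],[0,0,9.56]],
    [[0,0,0],[0,0,9.56]],
    [[0,0,0],[0,0,9.56]],
    [[0,0,0],[0,0,0]]
  ]
}}

```text
time: 45.72
tool_pos: [607.6, -332.4, 190.7]
tcp_rot: [3.141, 0.0, 1.399]
contact_force: [-0.1, -0.8, -0.9]
grip_width: 19.8
finger_force: 30.0
```

Call:
{"fn": "servo_tool", "kwargs": {
  "deltas": [
    [[0,0,0],[0,-5,0]],
    [[0,0,0],[0,-5,0]],
    [[0,0,0],[0,-5,0]],
    [[0,0,0],[0,-5,0]],
    [[0,0,0],[0,-5,0]],
    [[0,0,0],[0,-5,0]],
    [[0,0,0],[0,-5,0]],
    [[0,0,0],[0,-5,0]],
    [[0,0,0],[0,0,0]],
    [[0,0,0],[0,0,0]]
  ]
}}

```text
time: 46.98
tool_pos: [608.1, -332.8, 190.2]
tcp_rot: [-3.14, 0.696, 1.4]
contact_force: [0.3, 0.4, -0.7]
grip_width: 19.6
finger_force: 30.0
```

```bash
python3 tip.py 619 -265 90;python3 look.py w12 >/dev/null;  python3 -c "
from plant import bot
o=bot.get_obs();print(o['joint_positions'].round(3),o['tool_pos'].round(1))"
```

```text
tip [ 619.8 -265.3  138.1] toolx [ 0.131  0.756 -0.641] shift [31.  -0.8 36.8] zrow/10mm down [6.41 0.01 7.67] F [ 0.3  0.4 -0.7] w 19.6
[-0.319  0.676  1.273 -0.752  1.192  0.143] [ 608.1 -333.2  190.3]
```

Call:
{"fn": "servo_tool", "kwargs": {
  "deltas": [
    [[0.0096,0,0.0115],[0,0,0]],
    [[0.0096,0,0.0115],[0,0,0]],
    [[0.0096,0,0.0115],[0,0,0]],
    [[0.0096,0,0.0115],[0,0,0]],
    [[0,0,0],[0,0,0]]
  ]
}}

```text
time: 47.65
tool_pos: [607.2, -332.5, 127.4]
tcp_rot: [-3.135, 0.697, 1.402]
contact_force: [0.4, -0.1, -0.3]
grip_width: 19.8
finger_force: 30.0
```

```bash
python3 tip.py 619 -265 37;python3 look.py w13 >/dev/null;  python3 -c "
from plant import bot
o=bot.get_obs();print(o['joint_positions'].round(3),o['tcp_rot'].round(3))"
```

```text
tip [ 618.8 -265.    75.2] toolx [ 0.129  0.756 -0.642] shift [24.6  0.4 29.3] zrow/10mm down [6.42 0.05 7.67] F [ 0.4 -0.1 -0.3] w 19.8
[-0.318  0.743  1.33  -0.791  1.107  0.237] [-3.137  0.698  1.4  ]
```

View pics/w13.png

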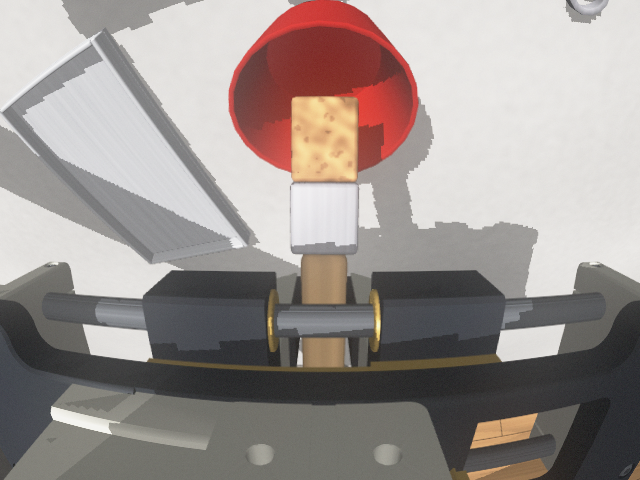

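The bristles at (325,97) are centred over the cup mouth, so I continue down about 38 mm.

Call:
{"fn": "servo_tool", "kwargs": {
  "deltas": [
    [[0.0049,0,0.0059],[0,0,0]],
    [[0.0049,0,0.0059],[0,0,0]],
    [[0.0049,0,0.0059],[0,0,0]],
    [[0.0049,0,0.0059],[0,0,0]],
    [[0.0049,0,0.0059],[0,0,0]],
    [[0,0,0],[0,0,0]],
    [[0,0,0],[0,0,0]],
    [[0,0,0],[0,0,0]]
  ]
}}

```text
time: 48.7
tool_pos: [608.1, -333.0, 91.6]
tcp_rot: [-3.14, 0.698, 1.398]
contact_force: [0.6, -0.4, -0.3]
grip_width: 19.3
finger_force: 30.0
```

```bash
python3 tip.py 619 -265 37;python3 look.py w14 >/dev/null
```

```text
tip [ 619.9 -265.6   39.5] toolx [ 0.132  0.755 -0.643] shift [ 1.9 -1.   1.6] zrow/10mm down [6.43 0.01 7.66] F [ 0.6 -0.4 -0.3] w 19.3
```

View pics/w14.png

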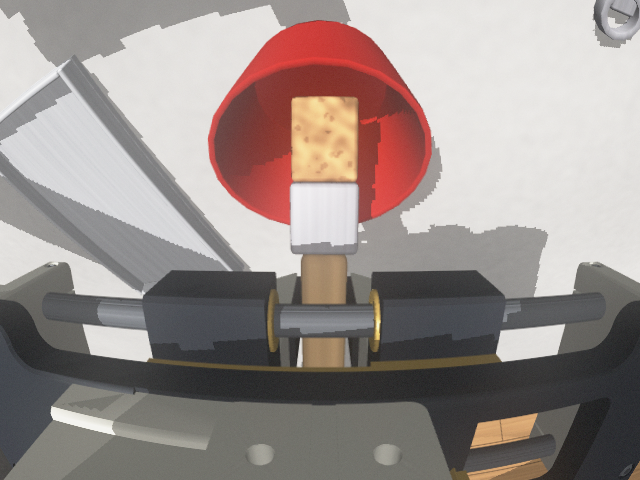

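The bristles are well inside the cup (tip at 325,97, tip z≈39.5). I go 4 mm deeper, hold, then lift out.

Call:
{"fn": "servo_tool", "kwargs": {
  "deltas": [
    [[0.0028,0,0.0033],[0,0,0]],
    [[0,0,0],[0,0,0]],
    [[0,0,0],[0,0,0]],
    [[0,0,0],[0,0,0]],
    [[0,0,0],[0,0,0]]
  ]
}}

```text
time: 49.38
tool_pos: [607.9, -333.0, 87.0]
tcp_rot: [-3.14, 0.698, 1.399]
contact_force: [-0.3, 0.1, -0.1]
grip_width: 19.6
finger_force: 30.0
```

Call:
{"fn": "servo_tool", "kwargs": {
  "deltas": [
    [[-0.0064,0,-0.0077],[0,0,0]],
    [[-0.0096,0,-0.0115],[0,0,0]],
    [[-0.0096,0,-0.0115],[0,0,0]],
    [[-0.0096,0,-0.0115],[0,0,0]],
    [[-0.0096,0,-0.0115],[0,0,0]],
    [[-0.0096,0,-0.0115],[0,0,0]],
    [[-0.0096,0,-0.0115],[0,0,0]],
    [[-0.0096,0,-0.0115],[0,0,0]],
    [[0,0,0],[0,0,0]]
  ]
}}

```text
time: 50.5
tool_pos: [608.8, -332.9, 203.6]
tcp_rot: [3.14, 0.698, 1.396]
contact_force: [0.7, 0.1, -1.5]
grip_width: 19.6
finger_force: 30.0
```

```bash
python3 tip.py 563 68 100; python3 -c "
from h import *
print(bot.get_obs()['tool_pos'])"
```

```text
tip [ 620.6 -265.5  151.3] toolx [ 0.133  0.754 -0.643] shift [ 276.9 -114.4 -165.6] zrow/10mm down [ 6.43 -0.01  7.66] F [ 0.7  0.1 -1.5] w 19.6
[ 608.75109383 -332.91508388  203.56394921]
```

Call:
{"fn": "servo_tool", "kwargs": {
  "deltas": [
    [[0.0305,-0.0143,-0.0256],[0,0,0]],
    [[0.0305,-0.0143,-0.0256],[0,0,0]],
    [[0.0305,-0.0143,-0.0256],[0,0,0]],
    [[0.0305,-0.0143,-0.0256],[0,0,0]],
    [[0.0305,-0.0143,-0.0256],[0,0,0]],
    [[0.0305,-0.0143,-0.0256],[0,0,0]],
    [[0.0305,-0.0143,-0.0256],[0,0,0]],
    [[0.0305,-0.0143,-0.0256],[0,0,0]],
    [[0,0,0],[0,0,0]],
    [[0,0,0],[0,0,0]]
  ]
}}

```text
time: 51.75
tool_pos: [550.5, 0.5, 201.8]
tcp_rot: [-3.139, 0.698, 1.4]
contact_force: [-0.0, -0.8, -0.4]
grip_width: 19.5
finger_force: 30.0
```

```bash
python3 tip.py 563 68 50; python3 - <<'E'
from h import *
m=bot.camera_model("wrist");im=bot.capture("wrist")[...,::-1].copy();cv2.imwrite("pics/w15.png",im)
for b in blobs(wood(im),200,9000,m,30,True):print(b)
E
```

```text
tip [562.2  67.9 149.6] toolx [ 0.13   0.755 -0.643] shift [64.2  1.  76.1] zrow/10mm down [6.43 0.02 7.66] F [-0.  -0.8 -0.4] w 19.5
([498.0, 472.0], -1924, 10359, 14550, 1974, -82)
([503.0, 431.0], 1994, -5274, 6036, 1168, -71)
([324.0, 363.0], 442, -622, 933, 241, -10)
([375.0, 320.0], 561, -462, 282, 20, 86)
([272.0, 320.0], 383, -433, 283, 20, 74)
([325.0, 277.0], 497, -289, 131, 64, 83)
([333.0, 153.0], 552, -52, 186, 94, -10)
([324.0, 15.0], 560, 61, 43, 29, -10)
```

View pics/w15.png

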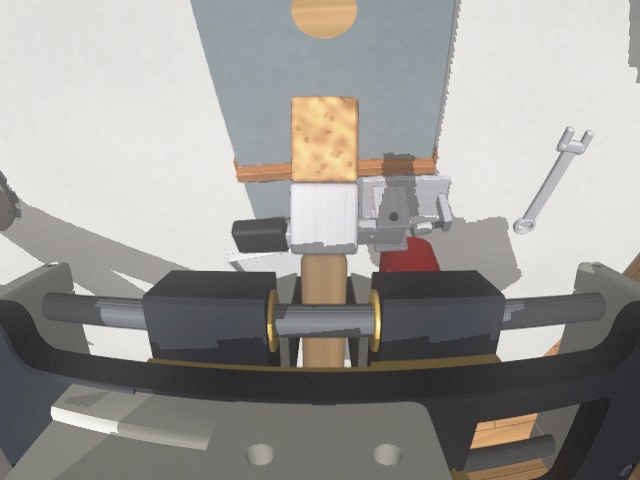

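The view shows the brush square above the board, the patch straight ahead at (324,12), the clamp arm lying flat and the cup still standing. I have now viewed more pictures than the 14 allowed, so from here I use numeric readings only. Descending to the patch.

Call:
{"fn": "servo_tool", "kwargs": {
  "deltas": [
    [[0.0092,0,0.0109],[0,0,0]],
    [[0.0092,0,0.0109],[0,0,0]],
    [[0.0092,0,0.0109],[0,0,0]],
    [[0.0092,0,0.0109],[0,0,0]],
    [[0.0092,0,0.0109],[0,0,0]],
    [[0.0092,0,0.0109],[0,0,0]],
    [[0.0092,0,0.0109],[0,0,0]],
    [[0.0045,0,0.0054],[0,0,0]],
    [[0,0,0],[0,0,0]],
    [[0,0,0],[0,0,0]]
  ]
}}

```text
time: 53.05
tool_pos: [550.7, 1.2, 95.7]
tcp_rot: [-3.141, 0.697, 1.398]
contact_force: [0.2, 0.1, -0.9]
grip_width: 19.8
finger_force: 30.0
```

```bash
python3 tip.py 563 68 34
```

```text
tip [562.5  68.7  43.6] toolx [ 0.132  0.755 -0.642] shift [5.7 0.6 7.7] zrow/10mm down [6.42 0.01 7.66] F [ 0.2  0.1 -0.9] w 19.8
```

Call:
{"fn": "servo_tool", "kwargs": {
  "deltas": [
    [[0.0013,0,0.0015],[0,0,0]],
    [[0.0013,0,0.0015],[0,0,0]],
    [[0.0013,0,0.0015],[0,0,0]],
    [[0.0013,0,0.0015],[0,0,0]],
    [[0,0,0],[0,0,0]]
  ]
}}

```text
time: 53.68
tool_pos: [550.3, 1.3, 87.1]
tcp_rot: [-3.139, 0.698, 1.399]
contact_force: [-1.0, -0.2, -0.8]
grip_width: 19.6
finger_force: 30.0
```

Call:
{"fn": "servo_tool", "kwargs": {
  "deltas": [
    [[0.0013,0,0.0015],[0,0,0]],
    [[0,0,0],[0,0,0]]
  ]
}}

```text
time: 53.92
tool_pos: [550.5, 0.9, 85.9]
tcp_rot: [-3.14, 0.699, 1.398]
contact_force: [-0.7, -2.1, 4.0]
grip_width: 19.5
finger_force: 30.0
```

Call:
{"fn": "servo_tool", "kwargs": {
  "deltas": [
    [[0.0007,0,0.0008],[0,0,0]],
    [[0,0,0],[0,0,0]]
  ]
}}

```text
time: 54.18
tool_pos: [550.5, 0.6, 85.3]
tcp_rot: [-3.14, 0.699, 1.398]
contact_force: [-1.4, -3.9, 7.0]
grip_width: 19.6
finger_force: 30.0
```

Contact made (7 N). Lifting off and levelling the brush.

Call:
{"fn": "servo_tool", "kwargs": {
  "deltas": [
    [[-0.0092,0,-0.0109],[0,0,0]],
    [[-0.0092,0,-0.0109],[0,0,0]],
    [[-0.0092,0,-0.0109],[0,0,0]],
    [[-0.0092,0,-0.0109],[0,0,0]],
    [[-0.0092,0,-0.0109],[0,0,0]],
    [[-0.0092,0,-0.0109],[0,0,0]],
    [[-0.0092,0,-0.0109],[0,0,0]],
    [[-0.0092,0,-0.0109],[0,0,0]],
    [[0,0,0],[0,8,0]],
    [[0,0,0],[0,8,0]],
    [[0,0,0],[0,8,0]],
    [[0,0,0],[0,8,0]],
    [[0,0,0],[0,8,0]],
    [[0,0,0],[0,0,0]]
  ]
}}

```text
time: 55.92
tool_pos: [550.3, -1.2, 199.2]
tcp_rot: [-3.141, 0.0, 1.394]
contact_force: [0.2, 0.2, -1.8]
grip_width: 19.6
finger_force: 30.0
```

```bash
python3 look.py w16 205; python3 - <<'E'
from h import *
print(todelta([453.5,-342,200],[np.pi,0,1.712]))
# bristle blob pixels now vs at first lift
for n in("w9","w16"):
    w=wood(cv2.imread(f"pics/{n}.png"))[60:200,270:380];ys,xs=np.nonzero(w);print(n,xs.min()+270,xs.max()+270,ys.min()+60,ys.max()+60)
t=bot.camera_model("top");im=cv2.imread("pics/top0.png")
for p in [(350+263/4,190+352/4),(350+583/4,190+305/4),(350+612/4,190+478/4),(350+290/4,190+524/4)]: print("tray corner",cast(t,p,16).round(0))
E
```

```text
55.975 [ 5.503e+02 -3.000e-01  1.988e+02] [-3.140e+00  2.000e-03  1.395e+00] [562.  64. 356.] axis@40 [[548. -16.  40.]]
([324.0, 363.0], 545, -29, 184, 19, -10)
([375.0, 320.0], 571, -15, 32, 5, 83)
([271.0, 319.0], 525, -7, 32, 5, 77)
([323.0, 280.0], 552, 9, 22, 19, 81)
([324.0, 138.0], 563, 68, 34, 26, 80)
(array([-353.36924318,  -35.55189589,   -0.49438946]), array([ -0.11439466,   0.08185057, -18.15714112]))
w9 292 357 96 180
w16 292 357 97 180
tray corner [[ 493. -226.   16.]]
tray corner [[ 521. -443.   16.]]
tray corner [[ 405. -456.   16.]]
tray corner [[ 378. -240.   16.]]
```

No slip: the bristle end is at the same pixels as at pick-up. On to the tray.

Call:
{"fn": "servo_tool", "kwargs": {
  "deltas": [
    [[-0.0392,-0.0043,0],[0,0,0]],
    [[-0.0392,-0.0043,0],[0,0,0]],
    [[-0.0392,-0.0043,0],[0,0,0]],
    [[-0.0392,-0.0043,0],[0,0,0]],
    [[-0.0392,-0.0043,0],[0,0,0]],
    [[-0.0392,-0.0043,0],[0,0,0]],
    [[-0.0392,-0.0043,0],[0,0,0]],
    [[-0.0392,-0.0043,0],[0,0,0]],
    [[-0.0392,-0.0043,0],[0,0,0]],
    [[0,0,0],[0,0,-9]],
    [[0,0,0],[0,0,-9]],
    [[0,0,0.05],[0,0,0]],
    [[0,0,0.05],[0,0,0]],
    [[0,0,0.04],[0,0,0]],
    [[0,0,0.02],[0,0,0]],
    [[0,0,0],[0,0,0]],
    [[0,0,0],[0,0,0]]
  ]
}}

```text
time: 58.1
tool_pos: [452.2, -339.7, 39.2]
tcp_rot: [-3.14, 0.0, 1.713]
contact_force: [-0.6, -0.0, -2.1]
grip_width: 19.4
finger_force: 30.0
```

Call:
{"fn": "servo_tool", "kwargs": {
  "deltas": [
    [[-0.001,-0.002,0.01],[0,0,0]],
    [[0,0,0.01],[0,0,0]],
    [[0,0,0.006],[0,0,0]],
    [[0,0,0.003],[0,0,0]],
    [[0,0,0.002],[0,0,0]],
    [[0,0,0],[0,0,0]]
  ]
}}

```text
time: 58.85
tool_pos: [449.3, -341.1, 7.3]
tcp_rot: [-3.14, -0.001, 1.711]
contact_force: [-1.1, -0.6, -1.1]
grip_width: 19.8
finger_force: 30.0
```

Call:
{"fn": "servo_tool", "kwargs": {
  "deltas": [
    [[0,0,0],[0,0,0]],
    [[0,0,0],[0,0,0]],
    [[0,0,0],[0,0,0]],
    [[0,0,0],[0,0,0]],
    [[0,0,-0.01],[0,0,0]],
    [[0,0,-0.03],[0,0,0]],
    [[0,0,-0.04],[0,0,0]],
    [[0,0,-0.05],[0,0,0]],
    [[0,0,-0.04],[0,0,0]],
    [[0,0,0],[0,0,0]],
    [[0,0,0],[0,0,0]]
  ],
  "fingers": 0.45
}}

```text
time: 60.22
tool_pos: [449.2, -340.8, 177.0]
tcp_rot: [-3.14, -0.002, 1.711]
contact_force: [-0.4, 0.1, 0.3]
grip_width: 41.4
finger_force: 0.0
```

```bash
python3 look.py w17 12; python3 - <<'E'
from h import *
m=bot.camera_model("wrist");im=cv2.imread("pics/w17.png")
h=cv2.cvtColor(im,cv2.COLOR_BGR2HSV)
red=cv2.inRange(h,(0,150,40),(4,255,255))|cv2.inRange(h,(172,150,40),(180,255,255))
print("cup",blobs(red,500,90000,m,60,True))
t=bot.camera_model("top");im=bot.capture("top")[...,::-1].copy();cv2.imwrite("pics/t17.png",im)
k=3;big=cv2.resize(im,None,fx=k,fy=k,interpolation=cv2.INTER_CUBIC)
mb=dict(t);K=t["mtx"].copy();K[:2]*=k;K[:2,2]+=(k-1)/2;mb["mtx"]=K
w=wood(big);w[:600]=0;w[:,:500]=0
for b in blobs(w,150,6000,mb,30): print("wood@30",b)
hb=cv2.cvtColor(big,cv2.COLOR_BGR2HSV);blk=cv2.inRange(hb,(0,0,0),(180,255,35));blk[:,:1050]=0;blk[:,1200:]=0;blk[:700]=0;blk[900:]=0
print("pad@84",blobs(blk,300,6000,mb,84))
# torch and wrench: pixel change against the first picture
d=cv2.absdiff(im,cv2.imread("pics/top0.png")).max(2)
print("torch diff",(d[230:256,196:226]>40).sum(),"wrench diff",(d[150:185,350:430]>40).sum())
E
```

```text
60.275 [ 449.  -340.6  176.3] [-3.139e+00 -3.000e-03  1.711e+00] [ 440. -275.  334.] axis@40 [[ 450. -349.   40.]]
([365.0, 365.0], 522, -481, 393, 12, 8)
([422.0, 320.0], 558, -423, 68, 15, -81)
([225.0, 320.0], 367, -450, 69, 16, -83)
([323.0, 251.0], 453, -369, 97, 18, -82)
([324.0, 143.0], 440, -271, 33, 25, -82)
cup [([528.0, 190.0], 614, -279, 87, 87, 13)]
wood@30 ([1301.0, 889.0], 443, -269, 35, 26, -83)
wood@30 ([660.0, 918.0], 427, 298, 100, 55, -23)
wood@30 ([615.0, 905.0], 439, 334, 63, 37, -39)
wood@30 ([1383.0, 876.0], 453, -343, 53, 19, -83)
wood@30 ([588.0, 865.0], 474, 361, 16, 15, 61)
wood@30 ([850.0, 861.0], 476, 129, 31, 10, 85)
wood@30 ([920.0, 759.0], 566, 66, 43, 42, 44)
wood@30 ([1086.0, 782.0], 547, -84, 198, 36, -1)
wood@30 ([870.0, 650.0], 664, 110, 29, 7, 82)
pad@84 [([1131.0, 855.0], 473, -114, 49, 34, -5)]
torch diff 0 wrench diff 0
```

```bash
python3 -c "
from plant import bot
print(bot.close_job())"
```

```text
the job is handed in; nothing more can be done
None
```

The job is handed in: the last camera readings show the clamp down, all six offcuts in the bin, the brush back in its tray after dipping and touching the patch, the cup standing and the torch and wrench unmoved, but I viewed 15 pictures against the limit of 14, and the judged result was not reported.

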